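# Set the strip gauge to full width and lock it

### The job

Get the large strip gauge ready for cutting the widest strips: slide its black block grip away from the wooden fence until it is fully home at its end stop, then slide its round lock knob fully home towards the steel keeper block. Leave the slide of the smaller gauge where it is, and let go when you are done.

Things in the scene. Friction and masses are not known exactly. Their poses are not given: they have to be found in the camera images.
- gauge: Large strip gauge, fixed plywood plate 140 (x) by 260 (y) by 12 mm. Origin: centre of its underside, on the table; z up. Dark wooden fence (38 mm high) along its -y end. A black block grip slides to +y along x = 0, up to a steel end stop (y 52 to 60 mm, 22 mm high). A round lock knob slides to +x along y = 95 mm, towards a steel keeper block (x 50 to 62 mm, 26 mm high).
- width_top (a point): Top centre of the large gauge's black block grip, 22 (x) by 36 (y) by 46 mm, top 66.5 mm above the table, sides free down to 24 mm. Axes as the gauge's. Slides along gauge y only, 2 N friction, stays where left; starts at gauge y -70 to -20 mm, fully home at +30 mm. A low steel straightedge (128 mm along x, top 22 mm high) rides with it on its fence side.
- lock_top (a point): Top centre of the large gauge's round lock knob, an upright black cylinder 24 mm in diameter, top 54.5 mm above the table, sides free down to 21 mm, on a flat steel bolt 14 mm wide. Axes as the gauge's. Slides along gauge x only, at gauge y 95 mm, 2 N friction, stays where left; starts at gauge x -30 to -20 mm, fully home at +20 mm.
- spacer_top (a point): Top centre of the block grip of the other, smaller gauge (plywood plate 100 x 200 x 12 mm, a row of six short steel pins, no fence, straightedge or lock knob). Same grip shape: 22 x 36 x 46 mm, top 66.5 mm above the table. Not to be moved.

How it is judged:
By the outcome, as a careful person would: the job done as asked, in the order asked, and still so for the second after the job is handed in, with the robot touching nothing.
It also fails if it takes over 43 s, if anything falls off the work surface, if the arm or the gripper's body presses on something with over 40 N, if the wrist force passes 120 N, or if a joint passes its speed limit or range.

### The arm

A 7-joint arm with a two-finger parallel gripper is mounted at the origin on the work surface. World frame = base frame: x ahead of the robot, y to its left, z up, the work surface at z = 0. Lengths are in m, angles in rad, forces in N, time in s.
With the tool pointing down it reaches from about 0.4 to 0.85 m from the base axis. Payload 4.4 kg.
Tool frame: the origin (TCP) lies at the very end of the fingers, on their centre line; the grasp point (between the pads) lies 19 mm behind it; z points along the fingers, y is the line along which they close (so a half turn about z gives the same grasp; the last joint's range is limited). The gripper opens to 94 mm and grips with 3 to 60 N. Pads are 16 mm wide; open, the fingers measure 119 mm over their backs; the gripper's body (75 mm by 177 mm) begins 78 mm behind the grasp point.
Start: joints at [-1.181, 0.628, 0.038, 1.517, -0.027, 0.996, -0.02], TCP at [0.286, 0.584, 0.205] pointing down, gripper open.
Joint ranges: [-3.06, 3.06], [-0.37, 2.12], [-1.25, 1.32], [0.18, 2.47], [-1.1, 4.24], [0.23, 1.98], [-2.94, 2.94]. Speed limits (rad/s): [2.57, 2.57, 3.14, 3.14, 3.14, 3.14, 3.14].

### API

Orientations are given as a unit quaternion [w, x, y, z].
In Python, from cell import telemetry, optics, job gives the robot as it stands. The module is installed in compiled form; this text tells all that it offers.
- The arm moves only by the tool drive_tool, never from a script. Its argument "increments" is a list that holds one entry, the list of rows, each a list of 7 numbers: the closure, from -1 (fully open) to 1 (shut), so that 0 is half open, then the shift along the tool's x, y, z each as a share of 0.5 m, from -1 to 1, then the turn, a rotation vector about the tool's x, y, z each as a share of 180 degrees, from -1 to 1. In form: [[[gripper, tx, ty, tz, rx, ry, rz], ...]]. A call has 1 to 10 rows; each row shifts and turns the commanded pose from where the row before left it, along the tool's axes as they then stand; what a row does not reach is not made up. A row lasts 1/8 s, in which the tool goes at most 62.5 mm and 10.7 degrees, less where a joint would pass 70% of its speed; a pose out of reach is approached as far as the arm can. A call with a number of a shift or a turn outside -1 to 1 is refused whole. A call with a gripper value outside its range is refused whole. The fingers move at their own pace and stop on an object; "squeeze" is the grip in N (left out, the last holds). Time passes only in rows, so rows that do not move let the fingers close. It gives the time, the measured TCP pose, the force, the opening and the grip force at its end, in the units of the state.
- telemetry.state(): the state, without advancing time (a new reading comes with each control period).
- optics.capture(name): name is "scene" or "top" or "wrist"; returns the picture (400x640x3 uint8, blue, green, red); there is no depth.
- optics.camera_info(name): a dict with "camera_matrix" (3x3 intrinsics, pixels), "pose" (4x4, takes a point from camera to world coordinates). Camera axes: x right, y down, z forward; pixel columns grow to the right and rows downward; lengths in m; the calibration is good to about 2 mm. A picture is of the moment at which its call begins: read the wrist's pose just before it. camera_info takes no time and is no camera call; for the wrist camera it gives the pose at the moment of the call.
- job.finish_job(): hands the job in; it is judged then, once.
The state is a dict: "time": time; "joints": joint angles; "qd": joint speeds; "effort": joint torques, N m; "eef_pos": TCP position; "orientation": TCP orientation; "ft_force": force on the tool from outside, world axes, zero at the start; "ft_torque": the same for the moment, N m; "finger_gap": finger opening in m; "gripper_force": force on a finger pad.
Only numpy, scipy, OpenCV 4.12 (cv2) and the standard library are available. Lean on these libraries where they do the work, as an engineer would, in place of code of your own. Each camera call takes 0.05 s, during which the arm holds its last target. There are 200 camera calls.

## Working session

There is one attempt and no reset: what is moved stays moved. The work goes in short steps, Python scripts to look and compute and a tool call to move; the robot and the scene stay as the last step left them, time stands still between calls to the robot, and variables do not carry over. Pictures are saved under pics/ and viewed, at most 10 in all, crops included, and the job is handed in when it is done.

Besides the shell and the picture viewer there is one more tool, called after "Emit:" as a command line: name --argument value ..., lists and objects as JSON in quotes. drive_tool: Moves the arm, as the interface text tells. Shift numbers are shares of 0.5 m and turn numbers shares of 180 degrees, none past 1 either way. Its arguments: {"type":"object","properties":{"increments":{"type":"array","items":{"type":"array","items":{"type":"array","items":{"type":"number"}}}},"squeeze":{"type":"number"}},"required":["increments"]}

```bash
mkdir -p pics
python3 - <<'E'
from cell import telemetry, optics
import cv2
for n in ("scene","top"):
    cv2.imwrite(f"pics/{n}0.png",optics.capture(n)); c=optics.camera_info(n); print(n,c["camera_matrix"],c["pose"])
print(telemetry.state())
E
```

```text
scene [[389.54702796   0.         324.71166452]
 [  0.         389.54702796 200.23437407]
 [  0.           0.           1.        ]] [[-0.68811537  0.54580719 -0.47811269  0.82333593]
 [ 0.72547102  0.53000215 -0.43907803  0.30482509]
 [ 0.01374881 -0.64899325 -0.76066993  0.58272572]
 [ 0.          0.          0.          1.        ]]
top [[472.95897789   0.         327.89788212]
 [  0.         472.95897789 199.16119962]
 [  0.           0.           1.        ]] [[ 0.02958501 -0.99029808  0.1357735   0.35564906]
 [-0.99954704 -0.0300602  -0.00145061 -0.00741507]
 [ 0.00551791 -0.13566908 -0.99073884  1.1700186 ]
 [ 0.          0.          0.          1.        ]]
{'time': 0.1, 'joints': array([-1.18078611,  0.62924011,  0.03843596,  1.51822821, -0.02698706,
        0.99632186, -0.01999114]), 'qd': array([ 0.00176298, -0.00090702, -0.00132095, -0.00285808, -0.00050889,
       -0.00088502, -0.00020225]), 'effort': array([ 2.84682174e-03, -5.50794303e+01,  1.14727657e+00, -1.87119269e+01,
       -5.21881005e-02,  1.92302617e-02,  6.81595657e-05]), 'eef_pos': array([0.28583562, 0.58312442, 0.20466742]), 'orientation': array([-1.79461184e-04,  2.25925568e-01,  9.74144205e-01, -8.20529973e-04]), 'ft_force': array([-1.1178007 , -0.07893841, -0.04075145]), 'ft_torque': array([-0.00560541, -0.01082125,  0.00565857]), 'gripper_force': 0.0, 'finger_gap': 0.09397644053703737}
```

View pics/top0.png

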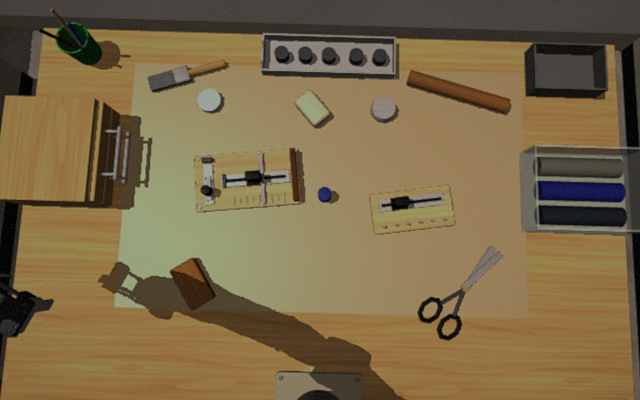

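View pics/scene0.png

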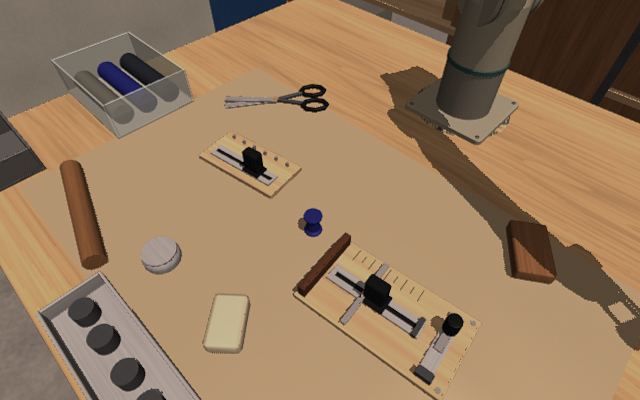

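The top view shows the large gauge at about (247,180), with its fence to the right (world -y), the grip at (253,178), the knob at (207,190) and the keeper at (207,160). The smaller gauge is at (411,210). I'll zoom in to get the corners.

Run:
```python
import cv2
a=cv2.imread("pics/top0.png")[140:220,185:310]; b=cv2.imread("pics/scene0.png")[220:400,280:490]
a=cv2.resize(a,None,fx=6,fy=6,interpolation=cv2.INTER_CUBIC)
b=cv2.resize(b,None,fx=3,fy=3,interpolation=cv2.INTER_CUBIC)
cv2.imwrite("pics/topz.png",cv2.convertScaleAbs(a,alpha=1.5)); cv2.imwrite("pics/scz.png",b)
```

```text
(no output)
```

View pics/topz.png

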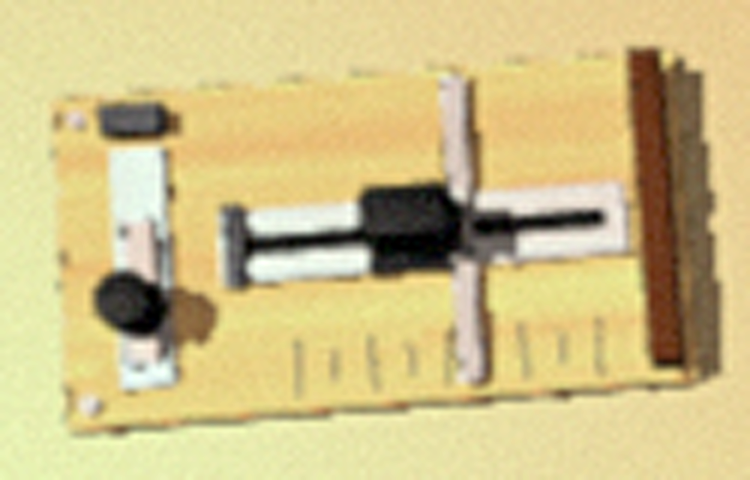

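View pics/scz.png

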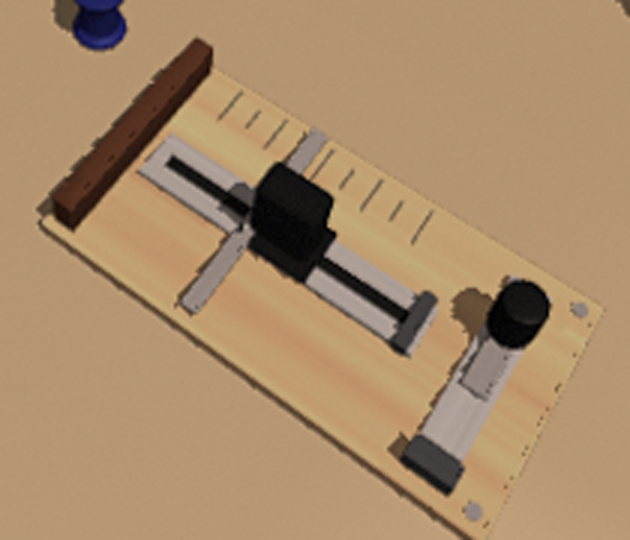

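Top crop, in zoomed pixels: plate corners (57,103), (72,430) and (695,378), grip (410,228), knob top (128,298), end stop (234,245), keeper (133,118). In the scene crop: corners (603,308) and (42,222), knob top (523,303), grip top near (298,190). I'll fit one pose to all of these.

```bash
cat > fit.py <<'E'
from cell import telemetry, optics
import numpy as np
from scipy.optimize import least_squares
C={n:optics.camera_info(n) for n in("top","scene")}
def proj(n,p):
    T=np.linalg.inv(C[n]["pose"]); q=C[n]["camera_matrix"]@(T[:3,:3]@p+T[:3,3]); return q[:2]/q[2]
t=lambda u,v:np.array([(u+.5)/6-.5+185,(v+.5)/6-.5+140])
s=lambda u,v:np.array([(u+.5)/3-.5+280,(v+.5)/3-.5+220])
O=[("top",t(57,103),(70,130,12)),("top",t(72,430),(-70,130,12)),("top",t(695,378),(-70,-130,12)),
("top",t(234,245),(0,56,22)),("top",t(133,118),(56,95,26)),
("scene",s(603,308),(-70,130,12)),("scene",s(42,222),(70,-130,12)),
("top",t(128,298),("k",95,54.5)),("scene",s(523,303),("k",95,54.5)),
("top",t(408,222),(0,"g",66.5)),("scene",s(298,190),(0,"g",66.5))]
def W(x,p):
    p=[x[3] if a=="k" else x[4] if a=="g" else a/1000 for a in p]
    c,s_=np.cos(x[2]),np.sin(x[2]); return np.array([x[0]+c*p[0]-s_*p[1],x[1]+s_*p[0]+c*p[1],p[2]])
f=lambda x:np.concatenate([proj(n,W(x,p))-o for n,o,p in O])
r=least_squares(f,[.45,.17,0,-.02,-.04],loss="soft_l1")
if __name__=="__main__":
    np.set_printoptions(precision=4,suppress=True)
    print(r.x,np.degrees(r.x[2])); print(f(r.x).reshape(-1,2).round(1))
    print("grip",W(r.x,(0,"g",66.5)),"home",W(r.x,(0,30,66.5)),"knob",W(r.x,("k",95,54.5)),W(r.x,(20,95,54.5)))
E
python3 fit.py
```

```text
[ 0.5578  0.1934  0.1105 -0.0219 -0.0191] 6.332437338791815
[[-0.8 -0.8]
 [-0.9  0.2]
 [ 0.8  0.5]
 [-0.1  0. ]
 [-0.6 -0.2]
 [ 0.6 -1.3]
 [-1.4 -1. ]
 [-1.2 -0.9]
 [ 0.  -0.6]
 [-1.4 -1.9]
 [-0.5 -0.1]]
grip [0.56   0.1744 0.0665] home [0.5545 0.2232 0.0665] knob [0.5256 0.2854 0.0545] [0.5672 0.29   0.0545]
```

Emit:
drive_tool --increments '[[[-1,0,0,0,0,0,0.0533],[-1,0,0,0,0,0,0.0533],[-1,0,0,0,0,0,0.0533],[-1,0,0,0,0,0,0.0533],[-1,0,0,0,0,0,0.0533],[-1,0,0,0,0,0,0.0533],[-1,0,0,0,0,0,0]]]' --squeeze 10

```text
time: 0.98
eef_pos: [0.2858, 0.5834, 0.205]
orientation: [0.0, 0.666, 0.746, -0.0]
ft_force: [0.4, 0.9, -0.6]
finger_gap: 0.0941
gripper_force: 0.0
```

```bash
cat > where.py <<'E'
import sys
from fit import *
from scipy.spatial.transform import Rotation as Ro
def where(p):  # target in gauge frame
    s=telemetry.state(); w,x,y,z=s["orientation"]; R=Ro.from_quat([x,y,z,w]).as_matrix()
    d=R.T@(W(r.x,p)-s["eef_pos"])
    th=np.degrees(r.x[2]-np.arctan2(R[1,1],R[0,1]))
    c,s_=np.cos(r.x[2]),np.sin(r.x[2]); g=np.array([[c,s_],[-s_,c]])@(s["eef_pos"][:2]-r.x[:2])
    print("shares",(d/.5).round(4),"turn z share",round(-th/180,4),"tilt",R[2].round(4),"tcp gauge mm",(g*1000).round(1),"z",s["eef_pos"][2].round(4),"gap",s["finger_gap"],"F",s["ft_force"].round(1),"t",s["time"])
if __name__=="__main__":
    where([a if a in "gk" else float(a) for a in sys.argv[1:4]])
E
python3 where.py 0 g 205
```

```text
shares [-8.744e-01  4.532e-01  8.000e-04] turn z share 0.0006 tilt [-1.1e-03 -1.0e-04 -1.0e+00] tcp gauge mm [-227.4  417.7] z 0.205 gap 0.09412162055264509 F [ 0.4  0.9 -0.6] t 0.975
```

Emit:
drive_tool --increments '[[[-1,-0.0874,0.0453,0,0,0,0],[-1,-0.0874,0.0453,0,0,0,0],[-1,-0.0874,0.0453,0,0,0,0],[-1,-0.0874,0.0453,0,0,0,0],[-1,-0.0874,0.0453,0,0,0,0],[-1,-0.0874,0.0453,0,0,0,0],[-1,-0.0874,0.0453,0,0,0,0],[-1,-0.0874,0.0453,0,0,0,0],[-1,-0.0874,0.0453,0,0,0,0],[-1,-0.0874,0.0453,0,0,0,0]]]'

```text
time: 2.22
eef_pos: [0.56, 0.1729, 0.2054]
orientation: [-0.0, 0.666, 0.746, 0.0]
ft_force: [0.0, 1.4, -0.7]
finger_gap: 0.094
gripper_force: 0.0
```

Emit:
drive_tool --increments '[[[-1,0,0,0,0,0,0],[-1,0,0,0,0,0,0]]]'

```text
time: 2.48
eef_pos: [0.5588, 0.1748, 0.2052]
orientation: [-0.001, 0.666, 0.746, -0.0]
ft_force: [-0.5, 1.4, 0.4]
finger_gap: 0.0942
gripper_force: 0.0
```

```bash
python3 where.py 0 g 34
python3 - <<'E'
from cell import optics
import cv2
c=optics.camera_info("wrist");cv2.imwrite("pics/wrist1.png",optics.capture("wrist"));print(c)
E
```

```text
shares [-0.0014  0.0025  0.3424] turn z share 0.0006 tilt [ 9.e-04 -9.e-04 -1.e+00] tcp gauge mm [ -1.1 -18.5] z 0.2052 gap 0.09418982467829488 F [-0.5  1.4  0.4] t 2.475
{'camera_matrix': array([[295.06714424,   0.        , 320.91987508],
       [  0.        , 295.06714424, 197.52885429],
       [  0.        ,   0.        ,   1.        ]]), 'pose': array([[ 9.93599274e-01,  1.08497599e-01,  3.14444392e-02,
         5.49458933e-01],
       [ 1.12959375e-01, -9.56307653e-01, -2.69658771e-01,
         2.52858961e-01],
       [ 8.13228606e-04,  2.71484703e-01, -9.62442411e-01,
         3.83350811e-01],
       [ 0.00000000e+00,  0.00000000e+00,  0.00000000e+00,
         1.00000000e+00]])}
```

View pics/wrist1.png

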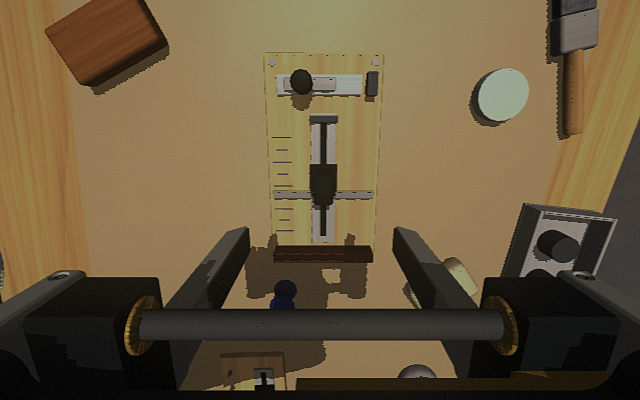

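The wrist view shows the gauge upright, with plate corners at about (264,53) and (383,53), the knob top at (301,79), the grip top from (310,163) to (336,190), the end stop at (324,119) and the keeper at (372,83). I'll check the fit against these.

```bash
cat > chk.py <<'E'
import fit; from fit import *
C["wrist"]=optics.camera_info("wrist")
for o,p in [((264,53),(-70,130,12)),((383,53),(70,130,12)),((324,119),(0,56,22)),((372,80),(56,95,26)),((301,77),("k",95,54.5)),((323,177),(0,"g",66.5))]:
    print(o,proj("wrist",W(r.x,p)).round(1))
fit.O+=[("wrist",np.array(o),p) for o,p in [((264,53),(-70,130,12)),((383,53),(70,130,12)),((324,119),(0,56,22)),((301,77),("k",95,54.5))]]
print(r.x.round(4),least_squares(f,r.x,loss="soft_l1").x.round(4))
E
python3 chk.py
```

```text
(264, 53) [261.7  51.5]
(383, 53) [383.7  52.1]
(324, 119) [322.4 118.6]
(372, 80) [372.   83.3]
(301, 77) [301.8  80.2]
(323, 177) [322.3 189.4]
[ 0.5578  0.1934  0.1105 -0.0219 -0.0191] [ 0.5584  0.1931  0.1082 -0.0232 -0.0189]
```

Emit:
drive_tool --increments '[[[-1,0,0.0025,0.07,0,0,0],[-1,0,0,0.07,0,0,0],[-1,0,0,0.07,0,0,0],[-1,0,0,0.07,0,0,0],[-1,0,0,0.04,0,0,0],[-1,0,0,0.022,0,0,0],[-1,0,0,0,0,0,0],[-1,0,0,0,0,0,0]]]'

```text
time: 3.52
eef_pos: [0.5611, 0.175, 0.0353]
orientation: [0.0, 0.667, 0.745, 0.001]
ft_force: [0.3, 0.3, 0.5]
finger_gap: 0.094
gripper_force: 0.0
```

Emit:
drive_tool --increments '[[[1,0,0,0,0,0,0],[1,0,0,0,0,0,0],[1,0,0,0,0,0,0],[1,0,0,0,0,0,0],[1,0,0,0,0,0,0],[1,0,0,0,0,0,0],[1,0,0,0,0,0,0],[1,0,0,0,0,0,0]]]' --squeeze 10

```text
time: 4.53
eef_pos: [0.5613, 0.1744, 0.0345]
orientation: [0.0, 0.667, 0.745, 0.001]
ft_force: [0.6, 0.4, -2.1]
finger_gap: 0.0217
gripper_force: 10.0
```

```bash
python3 where.py 0 30 34
```

```text
shares [ 0.0984 -0.0027  0.001 ] turn z share -0.0001 tilt [-0.      0.0014 -1.    ] tcp gauge mm [  1.3 -19.2] z 0.0345 gap 0.021703415147604425 F [ 0.6  0.4 -2.1] t 4.525
```

Emit:
drive_tool --increments '[[[1,0.01,0,0,0,0,0],[1,0.01,0,0,0,0,0],[1,0.01,0,0,0,0,0],[1,0.01,0,0,0,0,0],[1,0.01,0,0,0,0,0],[1,0.01,0,0,0,0,0],[1,0.01,0,0,0,0,0],[1,0.01,0,0,0,0,0],[1,0.005,0,0,0,0,0],[1,0,0,0,0,0,0]]]'

```text
time: 5.78
eef_pos: [0.5565, 0.2176, 0.0346]
orientation: [0.0, 0.667, 0.745, 0.001]
ft_force: [5.1, -0.5, -4.0]
finger_gap: 0.022
gripper_force: 10.0
```

Emit:
drive_tool --increments '[[[1,0.004,0,0,0,0,0],[1,0.004,0,0,0,0,0],[1,0,0,0,0,0,0],[1,0,0,0,0,0,0]]]'

```text
time: 6.28
eef_pos: [0.556, 0.221, 0.0345]
orientation: [0.0, 0.667, 0.745, 0.001]
ft_force: [5.7, 0.6, -4.6]
finger_gap: 0.0221
gripper_force: 10.0
```

Emit:
drive_tool --increments '[[[1,0.004,0,0,0,0,0],[1,0.004,0,0,0,0,0],[1,0,0,0,0,0,0],[1,0,0,0,0,0,0]]]'

```text
time: 6.78
eef_pos: [0.5556, 0.2247, 0.0345]
orientation: [0.0, 0.667, 0.745, 0.0]
ft_force: [5.3, -2.2, -3.4]
finger_gap: 0.0221
gripper_force: 10.0
```

```bash
python3 where.py 0 30 34
```

```text
shares [-0.0027 -0.0025  0.001 ] turn z share -0.0001 tilt [-1.0e-04  1.2e-03 -1.0e+00] tcp gauge mm [ 1.3 31.3] z 0.0345 gap 0.022070132788369508 F [ 5.3 -2.2 -3.4] t 6.775
```

Emit:
drive_tool --increments '[[[1,0.004,0,0,0,0,0],[1,0.004,0,0,0,0,0],[1,0,0,0,0,0,0],[1,0,0,0,0,0,0]]]'

```text
time: 7.28
eef_pos: [0.5556, 0.2248, 0.0345]
orientation: [0.002, 0.668, 0.744, -0.001]
ft_force: [6.5, -6.8, -2.2]
finger_gap: 0.0219
gripper_force: 10.0
```

Emit:
drive_tool --increments '[[[1,0.004,0,0,0,0,0],[1,0.004,0,0,0,0,0],[1,0,0,0,0,0,0],[1,0,0,0,0,0,0]]]'

```text
time: 7.78
eef_pos: [0.5555, 0.2261, 0.0345]
orientation: [0.003, 0.668, 0.744, -0.002]
ft_force: [5.9, -11.4, -1.5]
finger_gap: 0.0218
gripper_force: 10.0
```

```bash
python3 where.py 0 30 34
python3 - <<'E'
from cell import optics
import cv2
a=optics.capture("wrist"); b=optics.capture("scene")
cv2.imwrite("pics/w2.png",a)
cv2.imwrite("pics/s2.png",cv2.resize(b[220:400,280:490],None,fx=3,fy=3))
E
```

```text
shares [-0.0056 -0.0025  0.0011] turn z share -0.0012 tilt [-7.2e-03  4.0e-04 -1.0e+00] tcp gauge mm [ 1.3 32.8] z 0.0345 gap 0.021772916041879115 F [  5.9 -11.4  -1.5] t 7.775
```

View pics/w2.png

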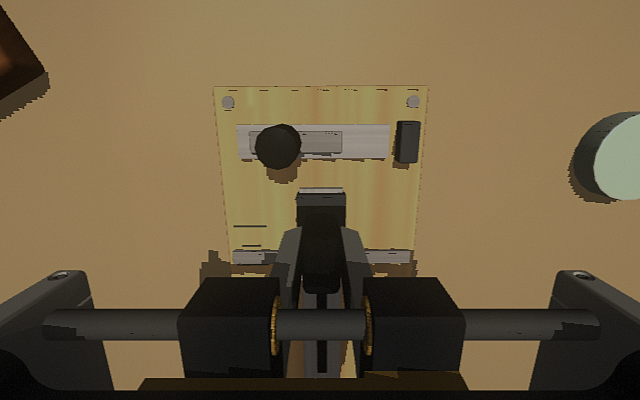

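The grip is against its stop: 11 N reaction, and no more travel. I'll release it, lift, and move to the knob.

Emit:
drive_tool --increments '[[[-1,-0.006,0,0,0,0,0],[-1,0,0,0,0,0,0],[-1,0,0,0,0,0,0],[-1,0,0,0,0,0,0],[-1,0,0,0,0,0,0],[-1,0,0,-0.05,0,0,0],[-1,0,0,-0.08,0,0,0],[-1,0,0,-0.05,0,0,0],[-1,0,0,0,0,0,0]]]'

```text
time: 9.0
eef_pos: [0.5558, 0.2302, 0.1263]
orientation: [0.001, 0.667, 0.745, 0.002]
ft_force: [0.9, 0.5, -1.2]
finger_gap: 0.094
gripper_force: 0.0
```

Emit:
drive_tool --increments '[[[-1,0.04,-0.016,0,0,0,0],[-1,0.04,-0.016,0,0,0,0],[-1,0.04,-0.016,0,0,0,0],[-1,0,0,0,0,0,0],[-1,0,0,0,0,0,0]]]'

```text
time: 9.62
eef_pos: [0.5241, 0.2852, 0.1237]
orientation: [0.0, 0.667, 0.745, -0.001]
ft_force: [1.1, -0.7, 0.9]
finger_gap: 0.0939
gripper_force: 0.0
```

```bash
python3 where.py k 95 32
python3 - <<'E'
from fit import *
import cv2
C["wrist"]=optics.camera_info("wrist")
a=optics.capture("wrist"); cv2.imwrite("pics/w3.png",a)
cv2.imwrite("pics/s3.png",cv2.resize(optics.capture("scene")[220:400,280:490],None,fx=3,fy=3))
for p in [("k",95,54.5),(0,30,66.5),(0,56,22),(56,95,26)]: print(p,proj("wrist",W(r.x,p)).round(1))
E
```

```text
shares [0.0002 0.0031 0.1835] turn z share -0.0003 tilt [-1.4e-03 -7.0e-04 -1.0e+00] tcp gauge mm [-23.4  95. ] z 0.1237 gap 0.09385685917722172 F [ 1.1 -0.7  0.9] t 9.625
('k', 95, 54.5) [322.9 207. ]
(0, 30, 66.5) [347.2 279.9]
(0, 56, 22) [344.  233.7]
(56, 95, 26) [402.8 198.1]
```

View pics/w3.png

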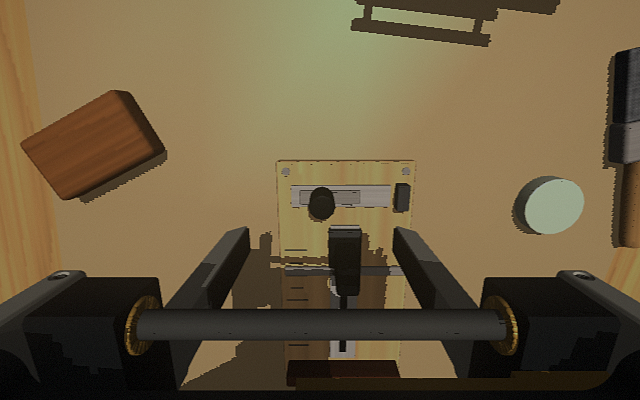

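The knob is at (321,204), where the fit puts it, and the grip butts against its stop at (345,230). Now I'll descend on the knob and close.

Emit:
drive_tool --increments '[[[-1,0,0.003,0.06,0,0,0],[-1,0,0,0.06,0,0,0],[-1,0,0,0.04,0,0,0],[-1,0,0,0.022,0,0,0],[-1,0,0,0,0,0,0],[-1,0,0,0,0,0,0]]]'

```text
time: 10.48
eef_pos: [0.5262, 0.2868, 0.0342]
orientation: [0.0, 0.667, 0.745, 0.001]
ft_force: [0.9, 0.2, 0.4]
finger_gap: 0.094
gripper_force: 0.0
```

Emit:
drive_tool --increments '[[[1,0,0,0,0,0,0],[1,0,0,0,0,0,0],[1,0,0,0,0,0,0],[1,0,0,0,0,0,0],[1,0,0,0,0,0,0],[1,0,0,0,0,0,0],[1,0,0,0,0,0,0],[1,0,0,0,0,0,0]]]' --squeeze 15

```text
time: 11.48
eef_pos: [0.5252, 0.2867, 0.0334]
orientation: [-0.0, 0.667, 0.745, -0.0]
ft_force: [-0.6, -0.4, -0.2]
finger_gap: 0.0232
gripper_force: 15.0
```

```bash
python3 where.py 20 95 32
```

```text
shares [-0.0026  0.0843  0.0028] turn z share -0.0001 tilt [-0.e+00 -6.e-04 -1.e+00] tcp gauge mm [-22.1  96.3] z 0.0334 gap 0.0231591472618082 F [-0.6 -0.4 -0.2] t 11.475
```

Emit:
drive_tool --increments '[[[1,0,0.01,0,0,0,0],[1,0,0.01,0,0,0,0],[1,0,0.01,0,0,0,0],[1,0,0.01,0,0,0,0],[1,0,0.01,0,0,0,0],[1,0,0.01,0,0,0,0],[1,0,0.01,0,0,0,0],[1,0,0.01,0,0,0,0],[1,0,0,0,0,0,0],[1,0,0,0,0,0,0]]]'

```text
time: 12.72
eef_pos: [0.5663, 0.2913, 0.0335]
orientation: [0.001, 0.667, 0.745, 0.001]
ft_force: [1.2, 0.3, -3.1]
finger_gap: 0.0237
gripper_force: 15.0
```

Emit:
drive_tool --increments '[[[1,0,0.004,0,0,0,0],[1,0,0.004,0,0,0,0],[1,0,0,0,0,0,0],[1,0,0,0,0,0,0]]]'

```text
time: 13.22
eef_pos: [0.5684, 0.2915, 0.0334]
orientation: [-0.0, 0.667, 0.745, -0.001]
ft_force: [-5.0, -0.7, 2.1]
finger_gap: 0.0237
gripper_force: 15.0
```

Emit:
drive_tool --increments '[[[1,0,0.004,0,0,0,0],[1,0,0.004,0,0,0,0],[1,0,0,0,0,0,0],[1,0,0,0,0,0,0]]]'

```text
time: 13.72
eef_pos: [0.5686, 0.2915, 0.0333]
orientation: [-0.003, 0.667, 0.745, -0.003]
ft_force: [-10.8, -2.3, 9.8]
finger_gap: 0.0237
gripper_force: 15.0
```

```bash
python3 where.py 20 95 32
```

```text
shares [-0.0027 -0.003   0.0027] turn z share 0.0001 tilt [-5.0e-04 -8.9e-03 -1.0e+00] tcp gauge mm [21.5 96.4] z 0.0333 gap 0.023666220887358484 F [-10.8  -2.3   9.8] t 13.725
```

The knob stalled at about gauge x 21 with an 11 N reaction, so it is home. Next I'll release, lift clear and check.

Emit:
drive_tool --increments '[[[-1,0,0,0,0,0,0],[-1,0,0,0,0,0,0],[-1,0,0,0,0,0,0],[-1,0,0,0,0,0,0],[-1,0,0,0,0,0,0],[-1,0,0,-0.04,0,0,0],[-1,0,0,-0.08,0,0,0],[-1,0,0,-0.08,0,0,0],[-1,0,0,-0.04,0,0,0],[-1,0,0,0,0,0,0]]]'

```text
time: 14.98
eef_pos: [0.5748, 0.2926, 0.1565]
orientation: [0.001, 0.667, 0.745, 0.002]
ft_force: [0.2, -0.1, -0.8]
finger_gap: 0.0941
gripper_force: 0.0
```

Emit:
drive_tool --increments '[[[-1,0,0,-0.06,0,0,0],[-1,0,0,-0.06,0,0,0],[-1,0,0,0,0,0,0],[-1,0,0,0,0,0,0]]]'

```text
time: 15.48
eef_pos: [0.5723, 0.2917, 0.2121]
orientation: [-0.0, 0.667, 0.745, -0.001]
ft_force: [-0.5, -0.2, 0.2]
finger_gap: 0.094
gripper_force: 0.0
```

```bash
python3 where.py 20 95 32
python3 - <<'E'
from fit import *
import cv2
C["wrist"]=optics.camera_info("wrist")
a=optics.capture("wrist"); cv2.imwrite("pics/w4.png",cv2.resize(a[100:350,200:460],None,fx=2.3,fy=2.3))
for p in [(20,95,54.5),(0,30,66.5),(0,56,22),(56,95,26)]: q=proj("wrist",W(r.x,p)); print(p,((q-[200,100])*2.3).round(0))
E
```

```text
shares [-0.0021 -0.0096  0.3603] turn z share -0.0001 tilt [-6.0e-04 -2.2e-03 -1.0e+00] tcp gauge mm [25.2 96.2] z 0.2121 gap 0.09403266646165803 F [-0.5 -0.2  0.2] t 15.475
(20, 95, 54.5) [269. 195.]
(0, 30, 66.5) [230. 323.]
(0, 56, 22) [235. 249.]
(56, 95, 26) [335. 183.]
```

View pics/w4.png

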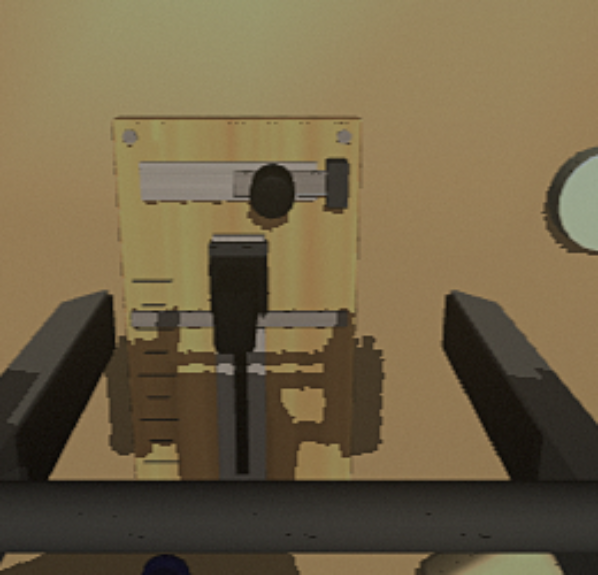

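The knob is at (272,192) with its bolt up to the keeper (predicted home (269,195)). The grip butts against the stop at (238,245), and the gripper is open and well clear.

```bash
python3 -c "
from cell import job
print(job.finish_job())"
```

```text
the job is handed in; nothing more can be done
None
```

I slid the large gauge's block grip home to its end stop, then its lock knob home towards the keeper block. The smaller gauge was left untouched, the gripper was released and clear, and I handed the job in at about 15.5 s.

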